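# Complete the three cake boards

### The job

Finish the three serving boards with the pastries lying on the counter: put the strawberry slice on the paper in front of the bundt cake, the croissant on the paper in front of the white coconut bombe, and the two cookies, one neatly on top of the other, on the paper in front of the tart. Centre each on its paper, with the slice and the croissant lying flat and straight across the board, and leave the cakes that already stand on the boards where they are.

Things in the scene. Friction and masses are not known exactly. Their poses are not given: they have to be found in the camera images.
- slice: Strawberry cake slice with a flat red top and cream piping, a block 68 mm wide (its x), 104 mm long (its y); solid to 34 mm height (cream to 49 mm). At the start flat on the counter, its long side roughly across the robot's view (world y). Grasp across the 68 mm width (closing along its x), pads about 20 mm above its underside. 95 g. Origin at the centre of its underside.
- croissant: Butter croissant, 64 mm wide (its x), 133 mm long (its y), 49 mm high. Starts flat on the counter, long side roughly across the robot's view. Grasp across its middle (closing along its x), pads about 22 mm above its underside. 55 g. Origin at the centre of its underside.
- cookie_a: Chocolate chip cookie, round, 66 to 68 mm across, 14 mm thick, flat on the counter. Grasp across its diameter with the fingertips 2 to 4 mm above what it lies on. 40 g. Origin at the centre of its underside.
- cookie_b: The other chocolate chip cookie, like the first (66 to 68 mm across, 14 mm thick); either may be the lower one. Origin at the centre of its underside.
- bundt: Glazed mini bundt cake, dark brown with a pink swirl, on a gold card; 104 mm across, 84 mm high. Stands loose on the far half of its board (centre 50 mm beyond the board's middle); it is not to be moved. Origin at the centre of its underside.
- board_bundt: The board that carries the bundt cake: fixed, light wood, 235 (its x) x 134 (y) x 12 mm; the three look alike. Origin at the centre of its underside (top at z = +12 mm). Its -x end points to the robot (yaw within 0.06 rad). The cake stands on the far half, centre at x = +50 mm; the near half has an empty white paper, 88 (x) x 122 mm (y), flush, centre at x = -68 mm, y = 0.
- tart: Passion curd tart, yellow centre ringed by white peaks, in a fluted shell; 107 mm across, 44 mm high. Stands loose on the far half of its board (centre 50 mm beyond the board's middle); it is not to be moved. Origin at the centre of its underside.
- board_tart: The board that carries the tart: fixed, light wood, 235 (its x) x 134 (y) x 12 mm; the three look alike. Origin at the centre of its underside (top at z = +12 mm). Its -x end points to the robot (yaw within 0.06 rad). The cake stands on the far half, centre at x = +50 mm; the near half has an empty white paper, 88 (x) x 122 mm (y), flush, centre at x = -68 mm, y = 0.
- bombe: White coconut bombe, a dome with a green lime slice on a gold card; 130 mm across the card, dome 105 mm, 50 mm high. Stands loose on the far half of its board (centre 50 mm beyond the board's middle); it is not to be moved. Origin at the centre of its underside.
- board_bombe: The board that carries the bombe: fixed, light wood, 235 (its x) x 134 (y) x 12 mm; the three look alike. Origin at the centre of its underside (top at z = +12 mm). Its -x end points to the robot (yaw within 0.06 rad). The cake stands on the far half, centre at x = +50 mm; the near half has an empty white paper, 88 (x) x 122 mm (y), flush, centre at x = -68 mm, y = 0.

How it is judged:
By the outcome, as a careful person would: the job done as asked, in the order asked, and still so for the second after the job is handed in, with the robot touching nothing.
It also fails if it takes over 96 s, if anything falls off the work surface, if the arm or the gripper's body presses on something with over 40 N, if the wrist force passes 120 N, or if a joint passes its speed limit or range.

### The arm

A 6-joint arm with a two-finger parallel gripper is mounted at the origin on a cart in front of the work surface, level with it; the furniture and walls round the work are solid. World frame = base frame: x ahead of the robot, y to its left, z up, the work surface at z = 0. Lengths are in mm, angles in rad, forces in N, time in s.
With the tool pointing down it reaches from about 250 to 775 mm from the base axis. Payload 4 kg.
Tool frame: the origin (TCP) lies at the very end of the fingers, on their centre line; the grasp point (between the pads) lies 19 mm behind it (manip.pinch_z is the distance from the TCP to the grasp point, in mm); z points along the fingers, y is the line along which they close (so a half turn about z gives the same grasp; the last joint's range is limited). The gripper opens to 85 mm and grips with 20 to 120 N. Pads are 22 mm wide; open, the fingers measure 114 mm over their backs; the gripper's body (76 mm by 85 mm) begins 54 mm behind the grasp point. The pads swing forward as they close: fully open they stand 13 mm farther back than shut.
Start: joints at [-1.334, 0.087, 1.371, -0, 1.684, -0.103], TCP at [183.312, -518.57, 231.341] pointing down, gripper open.
Joint ranges: [-3.1, 3.1], [-0.76, 2.03], [0.27, 2.55], [-1.08, 4.22], [0.17, 2.65], [-2.57, 2.57]. Speed limits (rad/s): [2.79, 2.79, 3.14, 3.14, 3.14, 3.14].

### API

Orientations are given as a unit quaternion [w, x, y, z].
In Python, from cell import observe, vision, job, models, manip gives the robot as it stands.
- The arm moves only by the tool arm_command, never from a script. Its argument "plan" is a list of rows, each a list of 7 numbers: the shift along the tool's x, y, z in fractions of the full range, 1 being 0.8 m, then the turn, a rotation vector about the tool's x, y, z in fractions of the full range, 1 being 90 degrees, then the finger opening in m, from 0 to 0.0854. In form: [[tx, ty, tz, wx, wy, wz, jaw], ...]. A call has 1 to 20 rows; each row is the pose to reach, as a shift and turn from the pose commanded when the call began, along the tool's axes at that moment; what a row does not reach only later rows make up. A row lasts 1/10 s, in which the tool goes at most 50 mm and 8.59 degrees, less where a joint would pass 70% of its speed; a pose out of reach is approached as far as the arm can. Shift and turn numbers lie between -1 and 1, and a call with a number outside is refused. A call with a gripper value outside its range is refused whole. The fingers move at their own pace and stop on an object; "newtons" is the grip in N (left out, the last holds). Time passes only in rows, so rows that repeat a pose let the fingers close. It gives the time, the measured TCP pose, the force, the opening and the grip force at its end, in the units of the state.
- observe(): the state, without advancing time (a new reading comes with each control period).
- vision.snapshot(name): name is "scene" or "top" or "wrist"; returns the picture (384x512x3 uint8, blue, green, red); there is no depth.
- vision.camera_params(name): a dict with "mtx" (3x3 intrinsics, pixels), "rvec" (rotation vector, rad) and "tvec" (3), from world to camera coordinates, as OpenCV has them. Camera axes: x right, y down, z forward; pixel columns grow to the right and rows downward; lengths in mm; the calibration is good to about 2 mm. A picture is of the moment at which its call begins: read the wrist's pose just before it. camera_params takes no time and is no camera call; for the wrist camera it gives the pose at the moment of the call.
- job.hand_in(): hands the job in; it is judged then, once.
Trained networks look in the newest picture that a camera, given by its name, has taken for a name from the list of things; names that differ only in an ending like _2 or _b are one class to them, and where a whole thing is asked for, a point or a joint stands for the part that bears it (a point fixed in the world has none). Each returns a list of dicts, best first, with "score" (0 to 1); they miss things now and then, are a little off and sometimes report something else, mostly with a low value. They report only what shows in the picture. A call takes as long as a camera call.
- models.find_in(camera, name): "box" ([left, top, right, bottom] in pixels, round what is visible of it).
- models.trace(camera, name): "pixels" (384x512 bool, what is visible of it) and "box" ([left, top, right, bottom] in pixels, round what is visible of it).
The state is a dict: "time": time; "joint_positions": joint angles; "qvel": joint speeds; "effort": joint torques, N m; "ee_pos": TCP position; "ee_rot": TCP orientation; "contact_force": force on the tool from outside, world axes, zero at the start; "torque": the same for the moment, N m; "width": finger opening in mm; "gripper_force": force on a finger pad.
Only numpy, scipy, OpenCV 4.12 (cv2) and the standard library are available. Lean on these libraries where they do the work, as an engineer would, in place of code of your own. Each camera call takes 0.05 s, during which the arm holds its last target. There are 200 camera calls.

## Working session

There is one attempt and no reset: what is moved stays moved. The work goes in short steps, Python scripts to look and compute and a tool call to move; the robot and the scene stay as the last step left them, time stands still between calls to the robot, and variables do not carry over. Pictures are saved under pics/ and viewed, at most 14 in all, crops included, and the job is handed in when it is done.

Besides the shell and the picture viewer there is one more tool, called by a JSON object that holds its "api" and its "payload", one argument or row to a line. arm_command: Moves the arm, as the interface text tells. Its arguments: {"type":"object","properties":{"plan":{"type":"array"},"newtons":{"type":"number"}},"required":["plan"]}

```bash
mkdir -p pics; ls
python3 - <<'E'
from cell import observe, vision, models, manip
import cv2, numpy as np
s=observe(); print(s)
for c in ("scene","top"):
    im=vision.snapshot(c); cv2.imwrite(f"pics/{c}0.png",im)
    p=vision.camera_params(c); print(c,p)
    for n in ("slice","croissant","cookie_a","bundt","tart","bombe","board_bundt"):
        r=models.find_in(c,n); print(n,[(round(d["score"],2),np.round(d["box"]).tolist()) for d in r[:4]])
E
```

```text
pics
{'time': 0.0, 'joint_positions': array([-1.33413458e+00,  8.79488678e-02,  1.37227154e+00,  1.39357940e-05,
        1.68364200e+00, -1.03111832e-01]), 'qvel': array([ 0.00058701,  0.00039392, -0.00169753,  0.00041979,  0.00023693,
       -0.00035908]), 'effort': array([ 3.17008489e-04, -3.51859903e+01, -3.13271928e+01, -1.74970237e-04,
        1.05742537e-02, -1.39565000e-07]), 'ee_pos': array([ 183.17267023, -518.05461306,  230.13374046]), 'ee_rot': array([-1.13281324e-03,  9.85603148e-01,  1.69071427e-01, -6.88162552e-05]), 'contact_force': array([-0.27680615, -0.79429936, -0.49667533]), 'torque': array([0.00737868, 0.00698822, 0.01456972]), 'gripper_force': 0.0, 'width': 85.22369303615415}
scene {'mtx': array([[471.09618952,   0.        , 262.57610418],
       [  0.        , 471.09618952, 193.9369471 ],
       [  0.        ,   0.        ,   1.        ]]), 'rvec': array([ 1.10501019, -1.9790274 ,  1.30886609]), 'tvec': array([287.94003582, 230.87866751, 900.36140766])}
slice [(0.93, [282.0, 171.0, 315.0, 196.0])]
croissant []
cookie_a []
bundt [(0.71, [236.0, 171.0, 270.0, 200
[... 169 characters left out ...]
04.0, 217.0])]
top {'mtx': array([[488.84828791,   0.        , 252.90727734],
       [  0.        , 488.84828791, 190.46777969],
       [  0.        ,   0.        ,   1.        ]]), 'rvec': array([ 2.13061204, -2.18133767,  0.14807496]), 'tvec': array([ -22.19033724,  571.22209165, 1172.08824643])}
slice [(0.93, [293.0, 151.0, 333.0, 181.0]), (0.61, [286.0, 208.0, 338.0, 240.0])]
croissant [(0.91, [284.0, 211.0, 340.0, 240.0])]
cookie_a [(0.6, [362.0, 209.0, 391.0, 237.0]), (0.58, [366.0, 158.0, 388.0, 181.0])]
bundt [(0.64, [226.0, 156.0, 263.0, 191.0])]
tart [(0.59, [95.0, 144.0, 136.0, 186.0])]
bombe [(0.81, [155.0, 145.0, 203.0, 190.0])]
board_bundt [(0.74, [217.0, 146.0, 276.0, 239.0])]
```

Run:
```python
import cv2
im=cv2.imread("pics/top0.png"); cv2.imwrite("pics/top0c.png",cv2.resize(im[120:270,70:420],None,fx=2.28,fy=2.28,interpolation=cv2.INTER_CUBIC))
```

```text
(no output)
```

View pics/scene0.png

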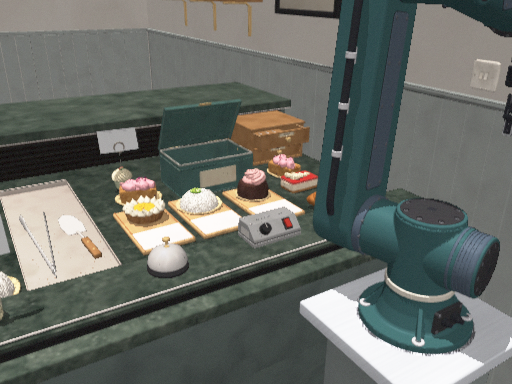

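View pics/top0c.png

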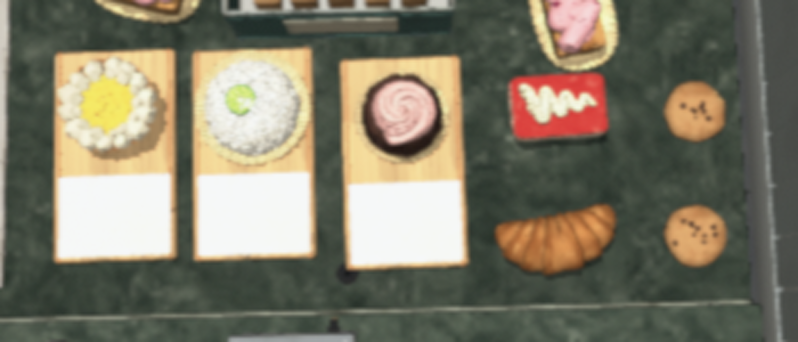

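```bash
cat > h.py <<'E'
from cell import observe, vision, models, manip
import cv2, numpy as np
from scipy.spatial.transform import Rotation as R
def back(p,uv,z):
    "pixels -> world xy on the plane z"
    M=cv2.Rodrigues(p["rvec"])[0]; C=-M.T@np.ravel(p["tvec"])
    uv=np.atleast_2d(np.asarray(uv,float)); d=np.c_[uv,np.ones(len(uv))]@np.linalg.inv(p["mtx"]).T@M
    return (C+d*((z-C[2])/d[:,2])[:,None])[:,:2]
def rect(p,mask,z):
    "centre, sizes, yaw (of the long axis from world y) of a mask laid on the plane z"
    c=max(cv2.findContours(mask.astype(np.uint8),cv2.RETR_EXTERNAL,cv2.CHAIN_APPROX_NONE)[0],key=cv2.contourArea)[:,0]
    w=back(p,c,z).astype(np.float32)
    (cx,cy),(a,b),ang=cv2.minAreaRect(w)
    if a>b: ang+=90;a,b=b,a
    # ang: direction of side a from x
    ang=(ang+90)%180-90
    return np.round([cx,cy,a,b,ang],1)
def tool():
    s=observe(); r=R.from_quat(s["ee_rot"],scalar_first=True); return s,r
E
python3 - <<'E'
from h import *
im=vision.snapshot("top"); p=vision.camera_params("top")
M=cv2.Rodrigues(p["rvec"])[0]; print("cam",-M.T@p["tvec"])
for n,z in (("slice",34),("croissant",20),("cookie_a",10),("bundt",40),("tart",30),("bombe",10)):
    for d in models.trace("top",n)[:3]:
        m=d["pixels"]; ys,xs=np.nonzero(m)
        print(n,round(d["score"],2),rect(p,m,z),"centroid",back(p,[[xs.mean(),ys.mean()]],z).round(1)[0],m.sum())
w=((im.min(2)>200)).astype(np.uint8); w[:190]=0
n,l,st,ce=cv2.connectedComponentsWithStats(w)
for i in range(1,n):
    if st[i,4]>200: print("paper",st[i],rect(p,l==i,12))
print("walls",back(p,[[70+740/2.28,190],[70+770/2.28,190]],0))
E
```

```text
cam [ 412.15992384  -26.79079701 1236.92538046]
slice 0.96 [ 628.7 -190.1   75.1  108.     2.4] centroid [ 627.6 -189.6] 1190
croissant 0.82 [ 480.6 -186.7   62.4  131.9   10.2] centroid [ 483.9 -185.8] 1088
cookie_a 0.86 [ 623.6 -344.6   64.3   64.7   88.7] centroid [ 622.8 -345. ] 539
cookie_a 0.74 [ 486.  -338.1   65.4   68.4   87. ] centroid [ 485.5 -338. ] 614
bundt 0.57 [620.9 -18.4  97.   98.2  88.7] centroid [620.6 -18.5] 1279
bundt 0.5 [640.5 302.7 103.2 103.4  18.4] centroid [640.2 302.8] 1364
tart 0.92 [642.6 305.2 102.6 106.1  13.2] centroid [642.2 304.9] 1382
tart 0.32 [ 628.7 -189.6   71.4  105.7    1.9] centroid [ 628.5 -189.6] 1157
bombe 0.77 [638.7 150.2 122.8 126.   44.4] centroid [639. 149.] 1921
paper [ 157  195   49   37 1729] [5.209e+02 1.458e+02 8.930e+01 1.209e+02 1.000e-01]
paper [  96  196   49   37 1735] [522.4 299.   89.  120.7   0.6]
paper [ 223  199   50   37 1740] [507.  -20.6  89.  123.    0.6]
paper [277 362  32  22 450] [ 129.4 -120.7   48.7   74.6   -1.4]
paper [178 365  13  19 215] [132.4 140.9  28.9  41.6  88.6]
walls [[ 568.30306601 -397.87255304]
 [ 567.52044767 -431.53805279]]
```

```bash
cat >> h.py <<'E'
def target(x,y,z,phi=90,tilt=0):
    "row numbers taking the commanded tool to TCP x,y,z with tool x at phi deg; tilt about tool y leans the wrist to +y"
    s,r=tool(); phi=np.radians(phi)
    c,n=np.cos(phi),np.sin(phi)
    T=R.from_matrix(np.array([[c,n,0],[n,-c,0],[0,0,-1]]).T)*R.from_euler("y",tilt,degrees=True)
    d=r.inv().apply(np.array([x,y,z])-s["ee_pos"])/1000
    w=(r.inv()*T).as_rotvec(degrees=True)
    print((x,y,z),"->",np.round(d,4).tolist(),np.round(w,1).tolist())
E
python3 - <<'E'
from h import *
s,r=tool();print(r.as_matrix().round(3))
p=vision.camera_params("wrist");M=cv2.Rodrigues(p["rvec"])[0]
print("cam in tool",r.inv().apply(-M.T@p["tvec"]-s["ee_pos"]),"\n",M@r.as_matrix(),p["mtx"])
target(560,-200,300)
E
```

```text
[[ 0.943  0.333  0.   ]
 [ 0.333 -0.943 -0.   ]
 [-0.     0.    -1.   ]]
cam in tool [  70.75417042    1.99090628 -144.28037398] 
 [[ 8.54851489e-04  9.99999367e-01  7.32133765e-04]
 [-9.59808470e-01  1.02597059e-03 -2.80653966e-01]
 [-2.80654540e-01 -4.62790727e-04  9.59808739e-01]] [[274.76888965   0.         255.74406872]
 [  0.         274.76888965 188.0725626 ]
 [  0.           0.           1.        ]]
(560, -200, 300) -> [0.4613, -0.1748, -0.0687] [0.0, 0.0, -70.5]
```

Units first: shifts go in shares of 0.8 m and turns go in shares of 90 degrees. So 0.46 m is 0.575, -0.175 m is -0.2188, -70.5 degrees is -0.7833.

{"api": "arm_command", "payload": {
  "plan": [
    [0.575,-0.2188,-0.0875,0,0,-0.7833,0.085],
    [0.575,-0.2188,-0.0875,0,0,-0.7833,0.085],
    [0.575,-0.2188,-0.0875,0,0,-0.7833,0.085],
    [0.575,-0.2188,-0.0875,0,0,-0.7833,0.085],
    [0.575,-0.2188,-0.0875,0,0,-0.7833,0.085],
    [0.575,-0.2188,-0.0875,0,0,-0.7833,0.085],
    [0.575,-0.2188,-0.0875,0,0,-0.7833,0.085],
    [0.575,-0.2188,-0.0875,0,0,-0.7833,0.085],
    [0.575,-0.2188,-0.0875,0,0,-0.7833,0.085],
    [0.575,-0.2188,-0.0875,0,0,-0.7833,0.085],
    [0.575,-0.2188,-0.0875,0,0,-0.7833,0.085],
    [0.575,-0.2188,-0.0875,0,0,-0.7833,0.085],
    [0.575,-0.2188,-0.0875,0,0,-0.7833,0.085],
    [0.575,-0.2188,-0.0875,0,0,-0.7833,0.085],
    [0.575,-0.2188,-0.0875,0,0,-0.7833,0.085]
  ]
}}

```text
time: 2.65
ee_pos: [557.8, -201.4, 301.5]
ee_rot: [0.0, 0.708, 0.706, -0.0]
contact_force: [-0.0, 0.8, -0.7]
width: 85.0
gripper_force: 0.0
```

```bash
cat >> h.py <<'E'
def look(cam,names,hs):
    p=vision.camera_params(cam); im=vision.snapshot(cam)
    for n,z in zip(names,hs):
        for d in models.trace(cam,n)[:3]:
            m=d["pixels"]; ys,xs=np.nonzero(m)
            print(n,round(d["score"],2),rect(p,m,z),"centroid",back(p,[[xs.mean(),ys.mean()]],z).round(1)[0],np.round(d["box"]).tolist())
    return p,im
E
python3 - <<'E'
from h import *
print(observe()["ee_pos"])
p,im=look("wrist",("slice","croissant","cookie_a","cookie_b"),(34,20,10,10))
cv2.imwrite("pics/w1.png",cv2.resize(im,(800,600)))
E
```

```text
[ 557.78906662 -201.39337634  301.45226597]
slice 0.87 [ 627.7 -192.9   69.9  104.9    1.3] centroid [ 627.8 -190. ] [277.0, 114.0, 330.0, 185.0]
croissant 0.72 [ 478.4 -189.3   68.5  134.6    9.8] centroid [ 480.6 -185. ] [184.0, 100.0, 235.0, 187.0]
cookie_a 0.92 [ 622.6 -348.7   65.1   66.7   89.9] centroid [ 622.5 -347.6] [272.0, 219.0, 313.0, 252.0]
cookie_a 0.86 [ 4.834e+02 -3.400e+02  6.620e+01  6.640e+01 -1.000e-01] centroid [ 484.4 -340.1] [195.0, 217.0, 236.0, 249.0]
cookie_b 0.92 [ 622.6 -348.7   65.1   66.7   89.9] centroid [ 622.5 -347.6] [272.0, 219.0, 313.0, 252.0]
cookie_b 0.86 [ 4.834e+02 -3.400e+02  6.620e+01  6.640e+01 -1.000e-01] centroid [ 484.4 -340.1] [195.0, 217.0, 236.0, 249.0]
```

View pics/w1.png

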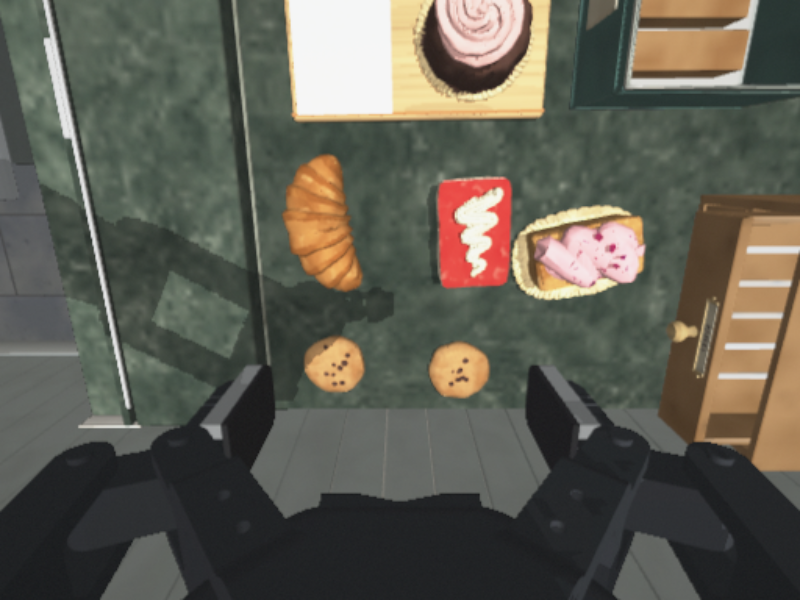

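Run:
```python
from h import *
p=vision.camera_params("wrist")
f=lambda l,z:print(back(p,np.array(l)/1.5625,z).round(1).tolist())
f([(513,255),(518,232),(530,218),(545,213),(516,275),(527,293)],5)
f([(511,181),(509,284),(440,181),(440,287)],34)
f([(400,408)],0); f([(670,330)],50)
target(628,-165,100)
target(628,-165,80)
```

```text
[[676.5, -217.8], [679.9, -193.8], [691.0, -179.6], [705.8, -174.6], [681.3, -239.2], [694.5, -259.0]]
[[661.8, -142.4], [667.0, -241.3], [596.0, -142.4], [598.6, -244.4]]
[[558.8, -400.7]]
[[824.4, -283.9]]
(628, -165, 100) -> [0.0358, 0.0695, 0.2014] [0.0, 0.0, -0.1]
(628, -165, 80) -> [0.0358, 0.0695, 0.2214] [0.0, 0.0, -0.1]
```

Converted, 0.25 m is 0.3125, 0.23 m is 0.2875, -2 degrees is -0.0222.

{"api": "arm_command", "payload": {
  "plan": [
    [0.045,0.0881,0.0625,0,0,-0.0222,0.085],
    [0.045,0.0881,0.0625,0,0,-0.0222,0.085],
    [0.045,0.0881,0.125,0,0,-0.0222,0.085],
    [0.045,0.0881,0.1875,0,0,-0.0222,0.085],
    [0.045,0.0881,0.25,0,0,-0.0222,0.085],
    [0.045,0.0881,0.2875,0,0,-0.0222,0.085],
    [0.045,0.0881,0.3125,0,0,-0.0222,0.085],
    [0.045,0.0881,0.3125,0,0,-0.0222,0.085],
    [0.045,0.0881,0.3125,0,0,-0.0222,0.085]
  ]
}}

```text
time: 3.8
ee_pos: [629.4, -164.4, 51.7]
ee_rot: [0.0, 0.695, 0.719, -0.0]
contact_force: [-0.4, -0.2, 0.7]
width: 85.1
gripper_force: 0.0
```

Run:
```python
from h import *
p,im=look("wrist",("slice",),(34,))
cv2.imwrite("pics/w2.png",im)
target(629,-165,1,92)
```

```text
slice 0.92 [ 628.9 -187.8   68.3  105.6    2.8] centroid [ 628.8 -182. ] [198.0, 177.0, 311.0, 323.0]
(629, -165, 1) -> [0.0, -0.0019, 0.0529] [0.2, 0.1, -0.0]
```

View pics/w2.png

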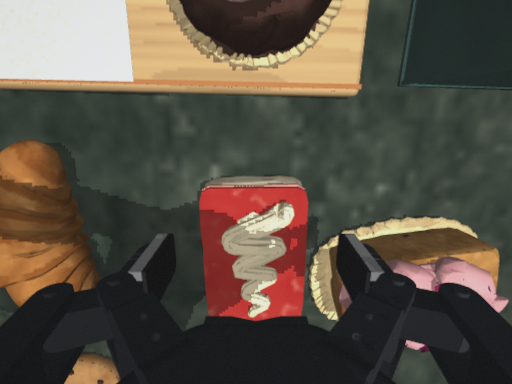

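Run:
```python
from h import *
p=vision.camera_params("wrist")
print(cv2.projectPoints(np.array([[x,y,8.] for x in (671.,686) for y in (-176.,-154,-165)]),p["rvec"],p["tvec"],p["mtx"],None)[0][:,0].round())
for z in (5,15,25): print(back(p,[[315,250],[330,232],[350,226],[380,222]],z).round().tolist())
```

```text
[[309. 222.]
 [311. 194.]
 [310. 208.]
 [329. 222.]
 [332. 194.]
 [330. 208.]]
[[679.0, -201.0], [689.0, -185.0], [704.0, -180.0], [726.0, -176.0]]
[[676.0, -196.0], [686.0, -181.0], [700.0, -175.0], [721.0, -172.0]]
[[674.0, -190.0], [683.0, -176.0], [696.0, -171.0], [716.0, -167.0]]
```

Converted, 0.05 m is 0.0625, 0.04 m is 0.05.

{"api": "arm_command", "payload": {
  "plan": [
    [0.005,-0.0025,0,0,0,0,0.08],
    [0.005,-0.0025,0.0188,0,0,0,0.08],
    [0.005,-0.0025,0.0375,0,0,0,0.08],
    [0.005,-0.0025,0.05,0,0,0,0.08],
    [0.005,-0.0025,0.0625,0,0,0,0.08],
    [0.005,-0.0025,0.0625,0,0,0,0.08],
    [0.005,-0.0025,0.0625,0,0,0,0.08]
  ]
}}

```text
time: 4.6
ee_pos: [626.8, -160.4, 0.7]
ee_rot: [-0.0, 0.695, 0.719, -0.0]
contact_force: [0.4, -0.7, 0.4]
width: 80.1
gripper_force: 0.0
```

Converted, -0.08 m is -0.1, -0.05 m is -0.0625.

{"api": "arm_command", "payload": {
  "newtons": 35,
  "plan": [
    [0,0.0013,0.0025,0,0,0,0.06],
    [0,0.0013,0.0025,0,0,0,0.05],
    [0,0.0013,0.0025,0,0,0,0.05],
    [0,0.0013,0.0025,0,0,0,0.05],
    [0,0.0013,0.0025,0,0,0,0.05],
    [0,0.0013,-0.0125,0,0,0,0.05],
    [0,0.0013,-0.0375,0,0,0,0.05],
    [0,0.0013,-0.0625,0,0,0,0.05],
    [0,0.0013,-0.1,0,0,0,0.05],
    [0,0.0013,-0.1,0,0,0,0.05],
    [0,0.0013,-0.1,0,0,0,0.05]
  ]
}}

```text
time: 5.7
ee_pos: [628.2, -160.4, 82.0]
ee_rot: [0.0, 0.695, 0.719, 0.0]
contact_force: [-0.2, -0.0, -1.1]
width: 67.5
gripper_force: 39.7
```

Run:
```python
from h import *
s,r=tool()
p,im=look("wrist",("slice",),(34+80,))
cv2.imwrite("pics/w3.png",im)
```

```text
slice 0.93 [ 628.5 -163.2   63.4   69.9  -88. ] centroid [ 628.3 -160.1] [180.0, 205.0, 333.0, 326.0]
```

View pics/w3.png

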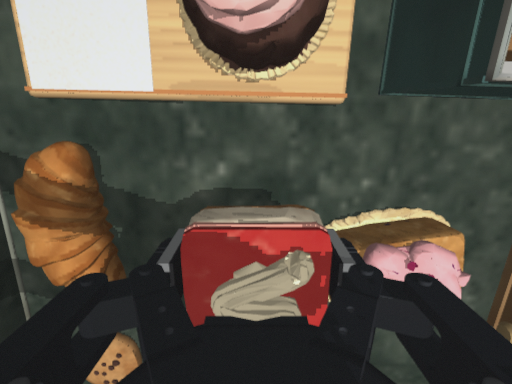

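Run:
```python
from h import *
p=vision.camera_params("wrist")
for z in (112,116,120): print(back(p,[[183,228],[331,228],[256,228]],z).round(1).tolist())
target(540,-80,270,90)
```

```text
[[594.3, -142.9], [659.7, -140.5], [626.6, -141.7]]
[[595.4, -141.1], [658.5, -138.7], [626.5, -139.9]]
[[596.5, -139.2], [657.2, -137.0], [626.5, -138.1]]
(540, -80, 270) -> [0.0831, -0.0847, -0.1902] [-0.2, -0.1, 2.0]
```

Converted, -0.19 m is -0.2375, -0.15 m is -0.1875, 2 degrees is 0.0222.

{"api": "arm_command", "payload": {
  "plan": [
    [0,0,-0.0625,0,0,0,0.05],
    [0.0375,-0.0375,-0.1125,0,0,0.0222,0.05],
    [0.1038,-0.1063,-0.15,0,0,0.0222,0.05],
    [0.1038,-0.1063,-0.1875,0,0,0.0222,0.05],
    [0.1038,-0.1063,-0.2375,0,0,0.0222,0.05],
    [0.1038,-0.1063,-0.2375,0,0,0.0222,0.05],
    [0.1038,-0.1063,-0.2375,0,0,0.0222,0.05],
    [0.1038,-0.1063,-0.2375,0,0,0.0222,0.05],
    [0.1038,-0.1063,-0.2375,0,0,0.0222,0.05]
  ]
}}

```text
time: 6.7
ee_pos: [539.6, -80.4, 268.2]
ee_rot: [-0.002, 0.707, 0.707, -0.001]
contact_force: [0.0, -0.0, -0.8]
width: 67.8
gripper_force: 40.5
```

```bash
cat >> h.py <<'E'
def papers(cam):
    p=vision.camera_params(cam); im=vision.snapshot(cam)
    w=(im.min(2)>195).astype(np.uint8); n,l,st,ce=cv2.connectedComponentsWithStats(w)
    for i in range(1,n):
        if st[i,4]>800: print("paper",st[i],rect(p,l==i,12))
    return p,im
E
python3 - <<'E'
from h import *
print(observe()["ee_pos"])
p,im=papers("wrist")
cv2.imwrite("pics/w4.png",im)
E
```

```text
[539.58419482 -80.38017182 268.22914909]
paper [ 206    0   70   32 2204] [519.2 103.   35.1  88.3  89.9]
paper [ 198   69   67   91 5680] [505.5 -21.3  88.9 123.    1. ]
```

View pics/w4.png

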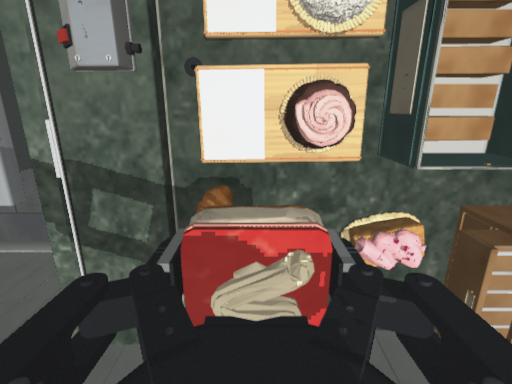

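Run:
```python
from h import *
target(505.7,11.5,40,91)
target(505.7,11.5,12,91)
```

```text
(505.7, 11.5, 40) -> [0.0916, -0.033, 0.2288] [-0.3, -0.1, -1.1]
(505.7, 11.5, 12) -> [0.0916, -0.0329, 0.2568] [-0.3, -0.1, -1.1]
```

Converted, 0.23 m is 0.2875, -0.033 m is -0.0413, -1 degrees is -0.0111.

{"api": "arm_command", "payload": {
  "plan": [
    [0.0563,-0.02,0.025,0,0,-0.0111,0.05],
    [0.115,-0.0413,0.05,0,0,-0.0111,0.05],
    [0.115,-0.0413,0.1125,0,0,-0.0111,0.05],
    [0.115,-0.0413,0.175,0,0,-0.0111,0.05],
    [0.115,-0.0413,0.225,0,0,-0.0111,0.05],
    [0.115,-0.0413,0.2625,0,0,-0.0111,0.05],
    [0.115,-0.0413,0.2875,0,0,-0.0111,0.05],
    [0.115,-0.0413,0.2875,0,0,-0.0111,0.05],
    [0.115,-0.0413,0.2875,0,0,-0.0111,0.05]
  ]
}}

```text
time: 7.65
ee_pos: [507.0, 11.6, 40.8]
ee_rot: [-0.001, 0.701, 0.713, -0.001]
contact_force: [0.9, 0.6, -0.7]
width: 67.7
gripper_force: 40.3
```

Run:
```python
from h import *
target(505.7,11.5,12,91)
```

```text
(505.7, 11.5, 12) -> [-0.0001, -0.0012, 0.0288] [-0.1, -0.0, -0.0]
```

Converted, 0.0285 m is 0.0356, -0.001 m is -0.0013.

{"api": "arm_command", "payload": {
  "plan": [
    [0,-0.0013,0.0188,0,0,0,0.05],
    [0,-0.0013,0.0275,0,0,0,0.05],
    [0,-0.0013,0.0325,0,0,0,0.05],
    [0,-0.0013,0.035,0,0,0,0.05],
    [0,-0.0013,0.0356,0,0,0,0.05],
    [0,-0.0013,0.0356,0,0,0,0.05]
  ]
}}

```text
time: 8.25
ee_pos: [506.7, 11.6, 13.3]
ee_rot: [0.0, 0.701, 0.713, 0.0]
contact_force: [-0.6, -0.2, -1.3]
width: 67.4
gripper_force: 40.3
```

Converted, -0.22 m is -0.275, -0.2 m is -0.25.

{"api": "arm_command", "payload": {
  "plan": [
    [0,-0.001,0.0013,0,0,0,0.05],
    [0,-0.001,0.0023,0,0,0,0.05],
    [0,-0.001,0.0023,0,0,0,0.05],
    [0,-0.001,0.0023,0,0,0,0.07],
    [0,-0.001,0.0023,0,0,0,0.075],
    [0,-0.001,0.0023,0,0,0,0.077],
    [0,-0.001,0.0023,0,0,0,0.077],
    [0,-0.001,-0.025,0,0,0,0.077],
    [0,-0.001,-0.075,0,0,0,0.077],
    [0,-0.001,-0.1375,0,0,0,0.08],
    [0,-0.001,-0.2,0,0,0,0.085],
    [-0.0625,-0.001,-0.25,0,0,0,0.085],
    [-0.1125,-0.001,-0.275,0,0,0,0.085],
    [-0.1125,-0.001,-0.275,0,0,0,0.085],
    [-0.1125,-0.001,-0.275,0,0,0,0.085]
  ]
}}

```text
time: 9.75
ee_pos: [507.4, -79.5, 233.7]
ee_rot: [0.001, 0.702, 0.712, 0.001]
contact_force: [-0.7, -0.3, -0.3]
width: 85.1
gripper_force: 0.0
```

Run:
```python
from h import *
p,im=look("wrist",("slice","croissant","bundt"),(46,20,50))
cv2.imwrite("pics/w5.png",im)
papers("wrist")
p,im=look("top",("slice",),(46,))
```

```text
slice 0.65 [506.2 -20.5  69.6 101.8   0.9] centroid [506.3 -17.5] [223.0, 71.0, 289.0, 162.0]
slice 0.57 [615.9 -19.3  96.5  97.7 -63.3] centroid [616.2 -17.7] [306.0, 74.0, 395.0, 158.0]
croissant 0.61 [ 478.  -192.1   65.2  136.7    9.3] centroid [ 481.5 -187. ] [212.0, 191.0, 264.0, 280.0]
bundt 0.84 [613.4 -19.2  96.4  97.2 -57.1] centroid [614.8 -17.4] [307.0, 74.0, 396.0, 160.0]
paper [  33    0   54  289 1085] [ 2.435e+02 -8.610e+01  1.050e+01  3.863e+02  1.000e-01]
paper [ 233    0   78   28 2074] [520.   98.5  27.6  88.8 -89.4]
paper [ 221   68   73   99 1585] [505.8 -21.5  90.2 121.9   1.1]
paper [ 241   80   39   74 1247] [503.8 -17.   43.5  94.6 -10.1]
paper [ 334   99   62   56 1768] [645.9 -29.5  66.9  76.6 -75.5]
paper [ 396  251   68   37 1263] [ 769.6 -236.1   58.7   99.   -80.2]
slice 0.94 [501.6 -43.9  48.7  53.7  88.6] centroid [502.2 -17.1] [225.0, 202.0, 270.0, 228.0]
```

View pics/w5.png

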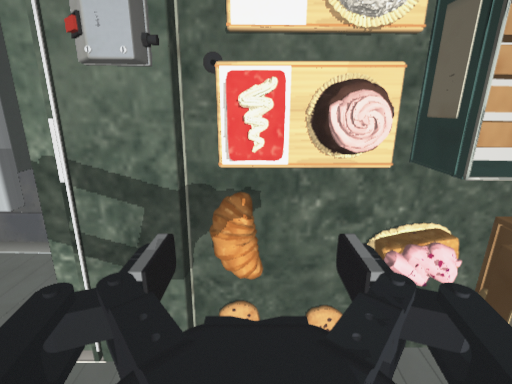

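Run:
```python
from h import *
for cam in ("wrist","top"):
    p=vision.camera_params(cam); vision.snapshot(cam)
    d=models.trace(cam,"croissant")
    if not d: continue
    m=d[0]["pixels"]; r=rect(p,m,20); print(cam,d[0]["score"],r)
    ys,xs=np.nonzero(m); a=np.radians(r[4]); q=(back(p,np.c_[xs,ys],20)-r[:2])@np.array([[np.cos(a),-np.sin(a)],[np.sin(a),np.cos(a)]])
    for c in range(-60,61,15):
        s=q[abs(q[:,1]-c)<6,0]; print(c,s.min().round(),s.max().round() )
target(478,-189,60,100)
```

```text
wrist 0.64 [ 478.6 -191.8   66.   136.6    9.3]
-60 -11.0 32.0
-45 -23.0 33.0
-30 -30.0 31.0
-15 -33.0 32.0
0 -31.0 32.0
15 -33.0 32.0
30 -30.0 32.0
45 -23.0 32.0
60 -10.0 33.0
top 0.94 [ 484.3 -224.9   42.8   75.8   74.6]Traceback (most recent call last):
  File "<stdin>", line 9, in <module>
    return umr_minimum(a, axis, None, out, keepdims, initial, where)
ValueError: zero-size array to reduction operation minimum which has no identity
```

Run:
```python
from h import *
target(479,-189,70,99.5)
target(479,-189,2,99.5)
```

```text
(479, -189, 70) -> [-0.1107, -0.0299, 0.1626] [-0.0, -0.0, -8.5]
(479, -189, 2) -> [-0.1107, -0.0299, 0.2306] [-0.0, -0.0, -8.5]
```

Converted, 0.165 m is 0.2063, 0.15 m is 0.1875, -8.5 degrees is -0.0944.

{"api": "arm_command", "payload": {
  "plan": [
    [-0.0625,-0.0188,0.025,0,0,-0.0944,0.085],
    [-0.1375,-0.0375,0.075,0,0,-0.0944,0.085],
    [-0.1375,-0.0375,0.1375,0,0,-0.0944,0.085],
    [-0.1375,-0.0375,0.1875,0,0,-0.0944,0.085],
    [-0.1375,-0.0375,0.2063,0,0,-0.0944,0.085],
    [-0.1375,-0.0375,0.2063,0,0,-0.0944,0.085],
    [-0.1375,-0.0375,0.2063,0,0,-0.0944,0.085]
  ]
}}

```text
time: 11.0
ee_pos: [479.2, -188.8, 68.4]
ee_rot: [0.0, 0.646, 0.763, 0.0]
contact_force: [0.3, -1.0, 0.5]
width: 85.0
gripper_force: 0.0
```

Run:
```python
from h import *
p,im=look("wrist",("croissant",),(22,))
cv2.imwrite("pics/w6.png",im)
target(479,-189,2,99.5)
```

```text
croissant 0.66 [ 479.7 -190.5   65.7  137.8    9.9] centroid [ 482.1 -182.7] [214.0, 106.0, 304.0, 289.0]
(479, -189, 2) -> [0.0009, -0.002, 0.0686] [0.2, 0.2, 0.0]
```

View pics/w6.png

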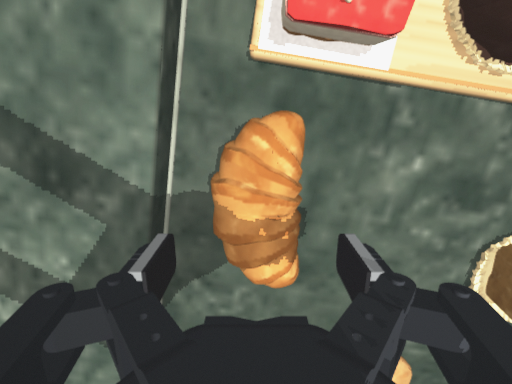

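Converted, 0.066 m is 0.0825, 0.06 m is 0.075.

{"api": "arm_command", "payload": {
  "newtons": 25,
  "plan": [
    [0,0,0.0375,0,0,0,0.085],
    [0,0,0.0625,0,0,0,0.085],
    [0,0,0.075,0,0,0,0.085],
    [0,0,0.0825,0,0,0,0.085],
    [0,0,0.0825,0,0,0,0.085],
    [0,0,0.0825,0,0,0,0.07],
    [0,0,0.0825,0,0,0,0.06],
    [0,0,0.0825,0,0,0,0.045],
    [0,0,0.0825,0,0,0,0.045],
    [0,0,0.0825,0,0,0,0.045],
    [0,0,0.0825,0,0,0,0.045]
  ]
}}

```text
time: 12.2
ee_pos: [480.0, -189.4, 3.5]
ee_rot: [0.002, 0.646, 0.763, 0.0]
contact_force: [-0.6, 0.3, 5.8]
width: 63.4
gripper_force: 28.0
```

Run:
```python
from h import *
target(530,85,260,90)
```

```text
(530, 85, 260) -> [0.262, 0.0951, -0.2568] [0.2, 0.1, 9.5]
```

Converted, 0.262 m is 0.3275, -0.256 m is -0.32, 9.5 degrees is 0.1056.

{"api": "arm_command", "payload": {
  "plan": [
    [0,0,-0.025,0,0,0,0.045],
    [0,0,-0.0625,0,0,0,0.045],
    [0,0,-0.125,0,0,0,0.045],
    [0,0,-0.1875,0,0,0,0.045],
    [0.0375,0.0125,-0.2375,0,0,0.1056,0.045],
    [0.0875,0.0375,-0.275,0,0,0.1056,0.045],
    [0.1375,0.0625,-0.3,0,0,0.1056,0.045],
    [0.1875,0.0875,-0.32,0,0,0.1056,0.045],
    [0.2375,0.1125,-0.32,0,0,0.1056,0.045],
    [0.2875,0.1188,-0.32,0,0,0.1056,0.045],
    [0.3275,0.1188,-0.32,0,0,0.1056,0.045],
    [0.3275,0.1188,-0.32,0,0,0.1056,0.045],
    [0.3275,0.1188,-0.32,0,0,0.1056,0.045],
    [0.3275,0.1188,-0.32,0,0,0.1056,0.045]
  ]
}}

```text
time: 13.6
ee_pos: [529.5, 84.4, 257.6]
ee_rot: [0.0, 0.708, 0.707, -0.0]
contact_force: [-0.2, -0.6, -0.5]
width: 63.3
gripper_force: 28.0
```

Run:
```python
from h import *
s,r=tool(); print(s["ee_pos"],s["width"])
p,im=papers("wrist")
cv2.imwrite("pics/w7.png",im)
d=models.trace("wrist","croissant")
if d: print(d[0]["score"],rect(p,d[0]["pixels"],s["ee_pos"][2]+20),d[0]["box"])
```

```text
[529.52171694  84.44011859 257.59242832] 63.274591706902946
paper [ 213    0   72   40 2763] [521.3 259.9  43.3  88.4 -89.7]
paper [ 214   66   68   83 4038] [5.191e+02 1.529e+02 8.870e+01 1.072e+02 3.000e-01]
paper [ 306   72   72   81 2762] [650.7 152.1  83.7 105.9  35.3]
paper [   0  262   35   36 1051] [ 130.6 -116.8   58.4   66.2    0. ]
0.75 [5.291e+02 9.580e+01 6.690e+01 1.130e+02 2.000e-01] [187.0, 110.1, 328.2, 325.6]
```

View pics/w7.png

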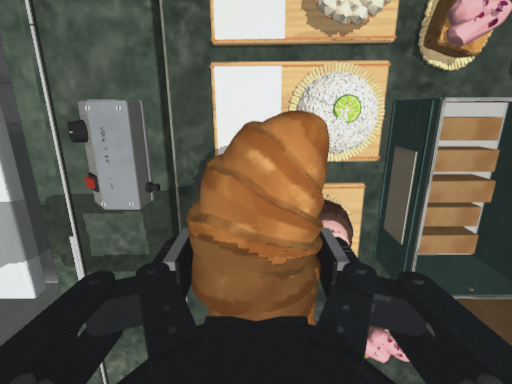

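Run:
```python
from h import *
target(519.5,145.6,45,90.2)
```

```text
(519.5, 145.6, 45) -> [0.0616, -0.0103, 0.2127] [-0.0, 0.0, -0.3]
```

Converted, 0.212 m is 0.265, 0.205 m is 0.2563, -0.3 degrees is -0.0033.

{"api": "arm_command", "payload": {
  "plan": [
    [0.0375,-0.0063,0.0375,0,0,-0.0033,0.045],
    [0.0769,-0.0125,0.075,0,0,-0.0033,0.045],
    [0.0769,-0.0125,0.125,0,0,-0.0033,0.045],
    [0.0769,-0.0125,0.175,0,0,-0.0033,0.045],
    [0.0769,-0.0125,0.225,0,0,-0.0033,0.045],
    [0.0769,-0.0125,0.2563,0,0,-0.0033,0.045],
    [0.0769,-0.0125,0.265,0,0,-0.0033,0.045],
    [0.0769,-0.0125,0.265,0,0,-0.0033,0.045],
    [0.0769,-0.0125,0.265,0,0,-0.0033,0.045]
  ]
}}

```text
time: 14.6
ee_pos: [521.1, 146.5, 47.7]
ee_rot: [0.001, 0.706, 0.708, 0.001]
contact_force: [0.4, -0.1, -0.8]
width: 63.3
gripper_force: 28.0
```

Run:
```python
from h import *
target(519.5,145.6,15,90.2)
im=vision.snapshot("scene"); cv2.imwrite("pics/s8.png",cv2.resize(im[150:250,100:330],None,fx=3.4,fy=3.4,interpolation=cv2.INTER_CUBIC))
```

```text
(519.5, 145.6, 15) -> [-0.0009, -0.0017, 0.0327] [0.2, -0.0, 0.0]
```

View pics/s8.png

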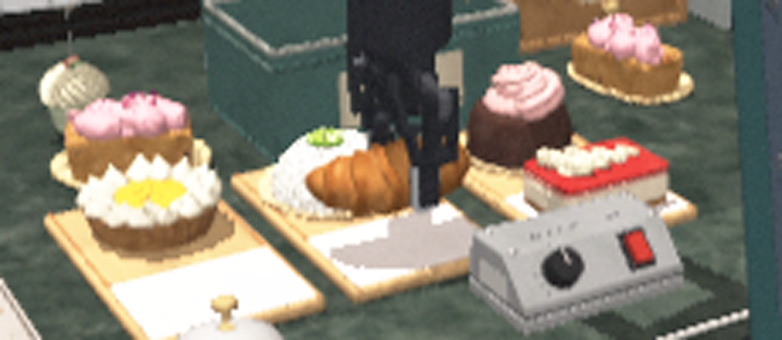

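Converted, 0.032 m is 0.04, -0.0017 m is -0.0021.

{"api": "arm_command", "payload": {
  "plan": [
    [-0.0013,-0.0021,0.0188,0,0,0,0.045],
    [-0.0013,-0.0021,0.0288,0,0,0,0.045],
    [-0.0013,-0.0021,0.035,0,0,0,0.045],
    [-0.0013,-0.0021,0.0388,0,0,0,0.045],
    [-0.0013,-0.0021,0.04,0,0,0,0.045],
    [-0.0013,-0.0021,0.04,0,0,0,0.045]
  ]
}}

```text
time: 15.25
ee_pos: [518.3, 145.9, 15.5]
ee_rot: [0.0, 0.705, 0.709, 0.0]
contact_force: [-1.6, -0.5, 5.6]
width: 63.4
gripper_force: 28.6
```

Converted, -0.25 m is -0.3125, -0.22 m is -0.275.

{"api": "arm_command", "payload": {
  "plan": [
    [0,0,0,0,0,0,0.065],
    [0,0,0,0,0,0,0.067],
    [0,0,0,0,0,0,0.068],
    [0,0,0,0,0,0,0.068],
    [0,0,-0.0125,0,0,0,0.068],
    [0,0,-0.05,0,0,0,0.068],
    [0,0,-0.1,0,0,0,0.075],
    [0,0,-0.1625,0,0,0,0.085],
    [0,0,-0.225,0,0,0,0.085],
    [-0.05,0,-0.275,0,0,0,0.085],
    [-0.075,0,-0.3125,0,0,0,0.085],
    [-0.075,0,-0.3125,0,0,0,0.085],
    [-0.075,0,-0.3125,0,0,0,0.085]
  ]
}}

```text
time: 16.55
ee_pos: [518.5, 85.4, 265.6]
ee_rot: [0.001, 0.706, 0.708, 0.001]
contact_force: [-0.0, 0.2, -0.7]
width: 85.1
gripper_force: 0.0
```

Run:
```python
from h import *
s,r=tool(); print(s["ee_pos"],s["width"])
p,im=look("wrist",("croissant","bombe","tart"),(32,20,30))
papers("wrist")
cv2.imwrite("pics/w9.png",im)
```

```text
[518.54321554  85.40477329 265.55375077] 85.12402131999553
croissant 0.92 [5.177e+02 1.476e+02 6.480e+01 1.330e+02 1.000e-01] centroid [521.5 151.2] [232.0, 58.0, 284.0, 165.0]
bombe 0.71 [636.4 146.4 126.  126.9  44.8] centroid [636.5 148.9] [296.0, 65.0, 389.0, 164.0]
tart 0.98 [644.  264.9  30.   94.  -89.7] centroid [642.2 267.8] [321.0, 0.0, 399.0, 30.0]
paper [ 225    0   71   42 2919] [521.2 261.7  46.   88.7 -89.7]
paper [225  68  24  92 896] [ 4.899e+02  1.453e+02  3.080e+01  1.221e+02 -1.000e-01]
paper [280  68  12  92 808] [5.564e+02 1.457e+02 1.410e+01 1.218e+02 4.000e-01]
paper [ 316   75   72   79 3018] [648.4 149.8  94.7 106.5  27.8]
paper [  0 118  21  83 902] [157.8  75.6  29.5 124.9 -14.3]
paper [   0  259   42   37 1304] [ 122.4 -116.6   68.9   74.3  -89.8]
```

View pics/w9.png

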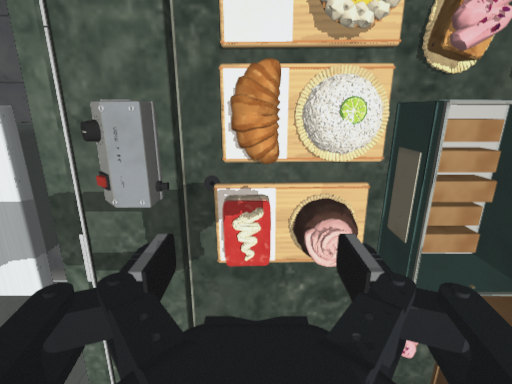

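Run:
```python
from h import *
target(484,-340,150,90,-10)
```

```text
(484, -340, 150) -> [-0.4262, -0.0354, 0.1121] [-0.2, -10.0, 0.3]
```

Converted, -0.426 m is -0.5325, -0.4 m is -0.5, -10 degrees is -0.1111.

{"api": "arm_command", "payload": {
  "plan": [
    [-0.0625,-0.0063,0,0,0,0,0.08],
    [-0.125,-0.0125,0,0,-0.0556,0,0.08],
    [-0.1875,-0.0188,0,0,-0.1111,0,0.08],
    [-0.25,-0.025,0,0,-0.1111,0,0.08],
    [-0.3125,-0.0313,0,0,-0.1111,0,0.08],
    [-0.375,-0.0375,0.025,0,-0.1111,0,0.08],
    [-0.4375,-0.0438,0.0625,0,-0.1111,0,0.08],
    [-0.5,-0.0438,0.1,0,-0.1111,0,0.08],
    [-0.5325,-0.0438,0.14,0,-0.1111,0,0.08],
    [-0.5325,-0.0438,0.14,0,-0.1111,0,0.08],
    [-0.5325,-0.0438,0.14,0,-0.1111,0,0.08],
    [-0.5325,-0.0438,0.14,0,-0.1111,0,0.08]
  ]
}}

```text
time: 18.0
ee_pos: [485.8, -339.4, 152.3]
ee_rot: [0.062, 0.702, 0.706, -0.061]
contact_force: [0.8, 0.1, 0.0]
width: 79.8
gripper_force: 0.0
```

Run:
```python
from h import *
s,r=tool(); print(s["ee_pos"],r.as_matrix().round(3).tolist())
p,im=look("wrist",("cookie_a",),(8,))
cv2.imwrite("pics/w10.png",im)
target(484,-340,40,90,-10)
```

```text
[ 485.76397048 -339.42479077  152.347492  ] [[-0.006, 1.0, 0.001], [0.985, 0.006, -0.173], [-0.173, 0.001, -0.985]]
cookie_a 0.74 [ 4.837e+02 -3.419e+02  6.670e+01  6.700e+01  4.000e-01] centroid [ 484.3 -340.1] [224.0, 124.0, 289.0, 185.0]
cookie_a 0.64 [ 622.5 -348.2   67.4   69.   -89.6] centroid [ 622.7 -347.1] [353.0, 129.0, 421.0, 188.0]
(484, -340, 40) -> [0.0194, -0.0028, 0.1124] [0.2, 0.1, 0.4]
```

View pics/w10.png

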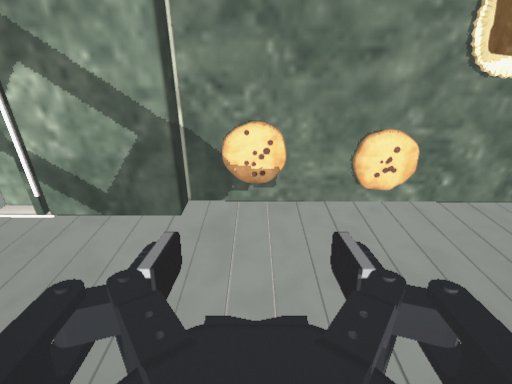

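Run:
```python
from h import *
for z in (60,25,10,4): target(484,-341,z,90,-10)
```

```text
(484, -341, 60) -> [0.0149, -0.0028, 0.0928] [0.2, 0.1, 0.4]
(484, -341, 25) -> [0.0211, -0.0029, 0.1273] [0.2, 0.1, 0.4]
(484, -341, 10) -> [0.0237, -0.0029, 0.1421] [0.2, 0.1, 0.4]
(484, -341, 4) -> [0.0248, -0.0029, 0.148] [0.2, 0.1, 0.4]
```

Converted, 0.148 m is 0.185, 0.0248 m is 0.031, 0.4 degrees is 0.0044.

{"api": "arm_command", "payload": {
  "plan": [
    [0.0075,-0.0025,0.05,0,0,0.0044,0.08],
    [0.0186,-0.0025,0.1125,0,0,0.0044,0.08],
    [0.0264,-0.0025,0.1588,0,0,0.0044,0.08],
    [0.0281,-0.0025,0.1688,0,0,0.0044,0.08],
    [0.0296,-0.0025,0.1775,0,0,0.0044,0.08],
    [0.031,-0.0025,0.185,0,0,0.0044,0.078],
    [0.031,-0.0025,0.185,0,0,0.0044,0.075],
    [0.031,-0.0025,0.185,0,0,0.0044,0.075]
  ]
}}

```text
time: 18.9
ee_pos: [484.4, -342.5, 3.9]
ee_rot: [0.064, 0.705, 0.704, -0.061]
contact_force: [-0.3, 0.2, 0.8]
width: 75.4
gripper_force: 0.0
```

Run:
```python
from h import *
s,r=tool();print(s["ee_pos"],s["contact_force"])
p,im=look("wrist",("cookie_a",),(8,))
cv2.imwrite("pics/w11.png",im)
target(484,-341,1,90,-10)
```

```text
[ 484.38907708 -342.50979847    3.90552471] [-0.2851385   0.2260468   0.77974656]
cookie_a 0.98 [ 610.4 -354.5   41.3   75.7   22.4] centroid [ 611.3 -348.3] [431.0, 189.0, 511.0, 293.0]
cookie_a 0.74 [ 484.8 -341.5   68.1   68.7  -43. ] centroid [ 484.3 -338.5] [195.0, 179.0, 317.0, 285.0]
(484, -341, 1) -> [0.0018, -0.0001, 0.0022] [0.2, 0.1, -0.2]
```

View pics/w11.png

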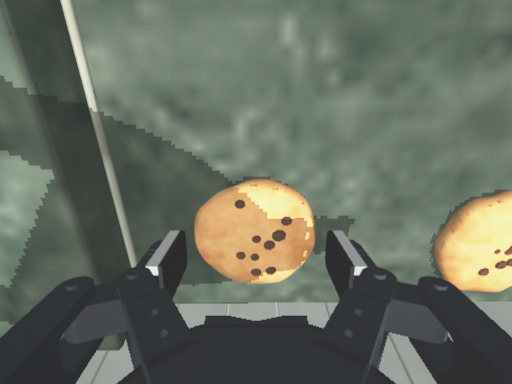

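Converted, 0.0025 m is 0.0031, 0.0015 m is 0.0019.

{"api": "arm_command", "payload": {
  "plan": [
    [0.0013,0,0.0013,0,0,0,0.075],
    [0.0019,0,0.0031,0,0,0,0.075],
    [0.0019,0,0.0031,0,0,0,0.075],
    [0.0019,0,0.0031,0,0,0,0.075]
  ]
}}

```text
time: 19.4
ee_pos: [483.0, -340.6, -1.1]
ee_rot: [0.062, 0.705, 0.704, -0.061]
contact_force: [1.0, -1.3, 0.1]
width: 75.3
gripper_force: 0.0
```

Converted, 0.003 m is 0.0038, 0.002 m is 0.0025.

{"api": "arm_command", "payload": {
  "plan": [
    [0,0,0.0013,0,0,0,0.075],
    [0,0,0.0025,0,0,0,0.075],
    [0,0,0.0038,0,0,0,0.075],
    [0,0,0.0038,0,0,0,0.075]
  ]
}}

```text
time: 19.8
ee_pos: [483.0, -341.1, -4.2]
ee_rot: [0.062, 0.705, 0.704, -0.061]
contact_force: [1.0, 0.3, 0.2]
width: 75.1
gripper_force: 0.0
```

Converted, -0.001 m is -0.0013.

{"api": "arm_command", "payload": {
  "newtons": 25,
  "plan": [
    [0,0,-0.0013,0,0,0,0.07],
    [0,0,-0.0013,0,0,0,0.06],
    [0,0,-0.0013,0,0,0,0.055],
    [0,0,-0.0013,0,0,0,0.055],
    [0,0,-0.0013,0,0,0,0.055],
    [0,0,-0.0013,0,0,0,0.055]
  ]
}}

```text
time: 20.4
ee_pos: [483.4, -341.2, -2.2]
ee_rot: [0.062, 0.705, 0.704, -0.061]
contact_force: [-1.1, 1.5, 6.2]
width: 64.0
gripper_force: 28.1
```

Run:
```python
from h import *
s,r=tool();print(s["ee_pos"],s["contact_force"])
target(484,-341,100,90,-10)
target(484,-320,250,90,0)
target(521.5,235,250,90,0)
```

```text
[ 483.42756468 -341.22459897   -2.16961591] [-1.05761783  1.53001382  6.20265494]
(484, -341, 100) -> [-0.0176, 0.0008, -0.1006] [0.1, 0.0, -0.1]
(484, -320, 250) -> [-0.0231, 0.001, -0.252] [0.1, 10.0, -0.1]
(521.5, 235, 250) -> [0.5235, 0.0373, -0.3487] [0.1, 10.0, -0.1]
```

Converted, 0.523 m is 0.6538, 0.47 m is 0.5875, 10 degrees is 0.1111.

{"api": "arm_command", "payload": {
  "plan": [
    [-0.0038,0,-0.025,0,0,0,0.055],
    [-0.01,0,-0.0625,0,0,0,0.055],
    [-0.022,0,-0.125,0,0,0,0.055],
    [-0.025,0,-0.1875,0,0,0,0.055],
    [-0.0275,0,-0.25,0,0.0444,0,0.055],
    [-0.0289,0,-0.315,0,0.1111,0,0.055],
    [0.025,0.0063,-0.325,0,0.1111,0,0.055],
    [0.0875,0.01,-0.335,0,0.1111,0,0.055],
    [0.15,0.015,-0.3463,0,0.1111,0,0.055],
    [0.2125,0.0188,-0.3575,0,0.1111,0,0.055],
    [0.275,0.0225,-0.3688,0,0.1111,0,0.055],
    [0.3375,0.0263,-0.38,0,0.1111,0,0.055],
    [0.4,0.03,-0.39,0,0.1111,0,0.055],
    [0.4625,0.035,-0.4013,0,0.1111,0,0.055],
    [0.525,0.0375,-0.4125,0,0.1111,0,0.055],
    [0.5875,0.0425,-0.4238,0,0.1111,0,0.055],
    [0.6538,0.0463,-0.4363,0,0.1111,0,0.055],
    [0.6538,0.0463,-0.4363,0,0.1111,0,0.055],
    [0.6538,0.0463,-0.4363,0,0.1111,0,0.055],
    [0.6538,0.0463,-0.4363,0,0.1111,0,0.055]
  ]
}}

```text
time: 22.4
ee_pos: [521.1, 233.6, 249.3]
ee_rot: [0.001, 0.708, 0.706, -0.0]
contact_force: [0.0, -0.2, -0.2]
width: 64.0
gripper_force: 27.8
```

Run:
```python
from h import *
s,r=tool();print(s["ee_pos"],s["contact_force"],r.as_matrix().round(3).tolist())
p,im=papers("wrist")
cv2.imwrite("pics/w12.png",im)
d=models.trace("wrist","cookie_a")
for k in d[:2]: print(k["score"],k["box"],rect(p,k["pixels"],s["ee_pos"][2]+12))
```

```text
[521.07741563 233.59926689 249.3196314 ] [ 0.01934797 -0.1581978  -0.24775163] [[0.003, 1.0, 0.0], [1.0, -0.003, -0.002], [-0.002, 0.0, -1.0]]
paper [ 221   61   69   96 6328] [520.9 298.9  88.5 122.5   0.6]
paper [ 310  185   65   64 1794] [654.9 151.5  78.6 106.5  57.4]
0.67 [194.5, 187.6, 320.9, 294.1] [521.2 233.6  62.3  65.9  89.9]
```

View pics/w12.png

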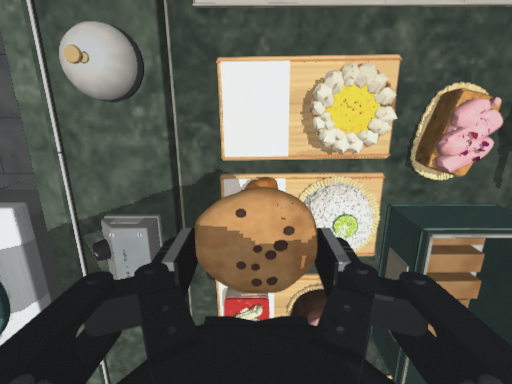

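Run:
```python
from h import *
for z in (120,60,25,11): target(521.2,297.4,z,90.6,-10)
```

```text
(521.2, 297.4, 120) -> [0.0647, -0.0006, 0.1298] [-0.0, -10.0, -0.9]
(521.2, 297.4, 60) -> [0.0647, -0.0006, 0.1898] [-0.0, -10.0, -0.9]
(521.2, 297.4, 25) -> [0.0648, -0.0007, 0.2248] [-0.0, -10.0, -0.9]
(521.2, 297.4, 11) -> [0.0648, -0.0007, 0.2388] [-0.0, -10.0, -0.9]
```

Converted, 0.238 m is 0.2975, 0.236 m is 0.295, -10 degrees is -0.1111.

{"api": "arm_command", "payload": {
  "plan": [
    [0.0375,0,0.0375,0,-0.0556,-0.0056,0.055],
    [0.0813,-0.0006,0.075,0,-0.1111,-0.0056,0.055],
    [0.0813,-0.0006,0.125,0,-0.1111,-0.0056,0.055],
    [0.0813,-0.0006,0.175,0,-0.1111,-0.0056,0.055],
    [0.0813,-0.0006,0.225,0,-0.1111,-0.0056,0.055],
    [0.0813,-0.0006,0.2625,0,-0.1111,-0.0056,0.055],
    [0.0813,-0.0006,0.2813,0,-0.1111,-0.0056,0.055],
    [0.0813,-0.0006,0.29,0,-0.1111,-0.0056,0.055],
    [0.0813,-0.0006,0.295,0,-0.1111,-0.0056,0.055],
    [0.0813,-0.0006,0.2975,0,-0.1111,-0.0056,0.055],
    [0.0813,-0.0006,0.2975,0,-0.1111,-0.0056,0.055]
  ]
}}

```text
time: 23.6
ee_pos: [522.0, 300.0, 13.6]
ee_rot: [0.062, 0.702, 0.707, -0.06]
contact_force: [-0.2, 0.2, -0.5]
width: 64.3
gripper_force: 27.8
```

Run:
```python
from h import *
s,r=tool();print(s["ee_pos"])
for z in (11,10): target(521.2,297.6,z,90.6,-10)
```

```text
[522.04783647 299.9865627   13.58367724]
(521.2, 297.6, 11) -> [-0.0019, -0.0009, 0.003] [0.1, -0.1, -0.3]
(521.2, 297.6, 10) -> [-0.0017, -0.0009, 0.0039] [0.1, -0.1, -0.3]
```

Converted, 0.0036 m is 0.0045, 0.0028 m is 0.0035.

{"api": "arm_command", "payload": {
  "plan": [
    [-0.0023,-0.001,0.0019,0,0,0,0.055],
    [-0.0023,-0.001,0.0035,0,0,0,0.055],
    [-0.0023,-0.001,0.0045,0,0,0,0.055],
    [-0.0023,-0.001,0.0045,0,0,0,0.055],
    [-0.0023,-0.001,0.0045,0,0,0,0.055]
  ]
}}

```text
time: 24.1
ee_pos: [520.6, 297.4, 9.9]
ee_rot: [0.062, 0.702, 0.707, -0.061]
contact_force: [-2.4, -0.2, 6.1]
width: 63.9
gripper_force: 28.5
```

Converted, -0.23 m is -0.2875, -0.19 m is -0.2375, 10 degrees is 0.1111.

{"api": "arm_command", "payload": {
  "plan": [
    [0,0,0,0,0,0,0.066],
    [0,0,0,0,0,0,0.07],
    [0,0,0,0,0,0,0.074],
    [0,0,0,0,0,0,0.074],
    [-0.0025,0,-0.0125,0,0,0,0.074],
    [-0.0088,0,-0.05,0,0,0,0.076],
    [-0.0188,0,-0.1125,0,0,0,0.08],
    [-0.03,0,-0.175,0,0.0556,0,0.08],
    [-0.075,0,-0.2375,0,0.1111,0,0.08],
    [-0.125,0,-0.2875,0,0.1111,0,0.08],
    [-0.125,0,-0.2875,0,0.1111,0,0.08],
    [-0.125,0,-0.2875,0,0.1111,0,0.08]
  ]
}}

```text
time: 25.3
ee_pos: [522.2, 237.6, 258.3]
ee_rot: [0.003, 0.706, 0.708, 0.004]
contact_force: [-0.7, 0.2, 0.1]
width: 80.1
gripper_force: 0.0
```

Run:
```python
from h import *
s,r=tool();print(s["ee_pos"])
p,im=look("wrist",("cookie_a","tart"),(22,30))
cv2.imwrite("pics/w13.png",im)
papers("wrist")
target(560,-150,250,90,-10)
target(622.5,-346,150,90,-10)
```

```text
[522.18628795 237.55801532 258.28625623]
cookie_a 0.82 [5.200e+02 2.969e+02 6.610e+01 6.610e+01 2.000e-01] centroid [520.6 297.3] [228.0, 91.0, 280.0, 141.0]
tart 0.92 [643.7 299.2 106.9 108.1  20. ] centroid [643.4 301.8] [307.0, 68.0, 388.0, 158.0]
paper [  72   35   43   44 1083] [311.5 369.1  50.2  51.7 -87. ]
paper [ 223   66   69   95 4101] [521.  298.8  89.  122.4   0.6]
paper [ 306  188   68   72 2305] [643.2 144.4 103.6 105.9  25.3]
(560, -150, 250) -> [-0.3894, 0.0376, 0.0004] [-0.2, -9.9, 0.4]
(622.5, -346, 150) -> [-0.5858, 0.099, 0.1004] [-0.2, -9.9, 0.4]
```

Converted, -0.586 m is -0.7325, 0.099 m is 0.1238, -10 degrees is -0.1111.

{"api": "arm_command", "payload": {
  "plan": [
    [-0.0625,0.0063,0,0,0,0,0.08],
    [-0.125,0.0125,0,0,0,0,0.08],
    [-0.1875,0.0188,0,0,0,0,0.08],
    [-0.25,0.025,0,0,0,0,0.08],
    [-0.3125,0.0313,0,0,-0.0222,0,0.08],
    [-0.375,0.0375,0,0,-0.0444,0,0.08],
    [-0.4375,0.0438,0,0,-0.0667,0,0.08],
    [-0.5,0.0563,0,0,-0.0889,0,0.08],
    [-0.5625,0.075,0,0,-0.1111,0,0.08],
    [-0.625,0.0938,0.0125,0,-0.1111,0.0044,0.08],
    [-0.6875,0.1125,0.05,0,-0.1111,0.0044,0.08],
    [-0.7325,0.1238,0.0875,0,-0.1111,0.0044,0.08],
    [-0.7325,0.1238,0.125,0,-0.1111,0.0044,0.08],
    [-0.7325,0.1238,0.125,0,-0.1111,0.0044,0.08],
    [-0.7325,0.1238,0.125,0,-0.1111,0.0044,0.08],
    [-0.7325,0.1238,0.125,0,-0.1111,0.0044,0.08]
  ]
}}

```text
time: 27.1
ee_pos: [624.6, -345.5, 154.9]
ee_rot: [0.063, 0.704, 0.705, -0.061]
contact_force: [1.0, -0.7, 1.8]
width: 79.6
gripper_force: 0.0
```

Run:
```python
from h import *
s,r=tool();print(s["ee_pos"])
p,im=look("wrist",("cookie_a",),(8,))
for z in (60,20,5,-3): target(622.5,-347.5,z,90,-10)
```

```text
[ 624.58589164 -345.46548443  154.94317378]
cookie_a 0.76 [ 6.229e+02 -3.491e+02  6.720e+01  6.770e+01  1.000e-01] centroid [ 622.7 -347.4] [218.0, 122.0, 287.0, 182.0]
(622.5, -347.5, 60) -> [0.0153, -0.0029, 0.0952] [0.3, 0.2, 0.0]
(622.5, -347.5, 20) -> [0.0224, -0.0032, 0.1346] [0.3, 0.2, 0.0]
(622.5, -347.5, 5) -> [0.025, -0.0033, 0.1494] [0.3, 0.2, 0.0]
(622.5, -347.5, -3) -> [0.0264, -0.0033, 0.1572] [0.3, 0.2, 0.0]
```

Converted, 0.15 m is 0.1875, 0.025 m is 0.0313.

{"api": "arm_command", "payload": {
  "plan": [
    [0.0094,-0.0025,0.0563,0,0,0,0.08],
    [0.0188,-0.0025,0.1163,0,0,0,0.08],
    [0.025,-0.0025,0.15,0,0,0,0.08],
    [0.028,-0.0025,0.1675,0,0,0,0.08],
    [0.03,-0.0025,0.1775,0,0,0,0.08],
    [0.0313,-0.0025,0.1863,0,0,0,0.078],
    [0.0313,-0.0025,0.1875,0,0,0,0.075],
    [0.0313,-0.0025,0.1875,0,0,0,0.075]
  ]
}}

```text
time: 28.0
ee_pos: [622.5, -348.7, 2.5]
ee_rot: [0.063, 0.705, 0.704, -0.061]
contact_force: [0.5, 0.2, 0.4]
width: 74.9
gripper_force: 0.0
```

Run:
```python
from h import *
s,r=tool();print(s["ee_pos"])
p,im=look("wrist",("cookie_a",),(8,))
s,r=tool();print(s["ee_pos"],s["contact_force"])
target(622.5,-348,-3,90,-10)
```

```text
[ 622.51399495 -348.71277844    2.50790702]
cookie_a 0.93 [ 623.6 -349.5   68.    70.3   -7.4] centroid [ 623.2 -346.1] [195.0, 181.0, 319.0, 287.0]
[ 622.41540568 -348.71816282    2.41577778] [-0.43916618  0.80961974 -1.04171981]
(622.5, -348, -3) -> [0.0017, 0.0001, 0.0052] [0.2, 0.1, -0.1]
```

Lower to about z = −3, close, as with the first.

Converted, 0.005 m is 0.0063, 0.004 m is 0.005.

{"api": "arm_command", "payload": {
  "newtons": 25,
  "plan": [
    [0.0013,0.0006,0.0025,0,0,0,0.075],
    [0.0019,0.0006,0.005,0,0,0,0.075],
    [0.0019,0.0006,0.0063,0,0,0,0.075],
    [0.0019,0.0006,0.0063,0,0,0,0.075],
    [0.0019,0.0006,0.0063,0,0,0,0.07],
    [0.0019,0.0006,0.0063,0,0,0,0.06],
    [0.0019,0.0006,0.0063,0,0,0,0.055],
    [0.0019,0.0006,0.0063,0,0,0,0.055],
    [0.0019,0.0006,0.0063,0,0,0,0.055],
    [0.0019,0.0006,0.0063,0,0,0,0.055]
  ]
}}

```text
time: 29.1
ee_pos: [622.4, -347.7, -3.9]
ee_rot: [0.063, 0.705, 0.704, -0.061]
contact_force: [-0.9, 1.1, 3.1]
width: 64.1
gripper_force: 28.0
```

Run:
```python
from h import *
s,r=tool();print(s["ee_pos"])
target(622,-348,100,90,-10)
target(600,-330,250,90,-10)
target(520.5,235,250,90,0)
```

```text
[ 622.43248183 -347.71390966   -3.88963762]
(622, -348, 100) -> [-0.0184, -0.0002, -0.1022] [0.1, 0.0, -0.0]
(600, -330, 250) -> [-0.0268, -0.0219, -0.2531] [0.1, 0.0, -0.0]
(520.5, 235, 250) -> [0.5295, -0.1016, -0.3518] [0.1, 10.0, -0.0]
```

Converted, 0.529 m is 0.6613, -0.1016 m is -0.127, 10 degrees is 0.1111.

{"api": "arm_command", "payload": {
  "plan": [
    [-0.0038,0,-0.025,0,0,0,0.055],
    [-0.01,0,-0.0625,0,0,0,0.055],
    [-0.0225,0,-0.125,0,0,0,0.055],
    [-0.0275,-0.0125,-0.1875,0,0,0,0.055],
    [-0.0313,-0.025,-0.25,0,0.0444,0,0.055],
    [-0.0325,-0.0275,-0.315,0,0.1111,0,0.055],
    [0.025,-0.0375,-0.325,0,0.1111,0,0.055],
    [0.0875,-0.0475,-0.335,0,0.1111,0,0.055],
    [0.15,-0.0575,-0.3463,0,0.1111,0,0.055],
    [0.2125,-0.0663,-0.3575,0,0.1111,0,0.055],
    [0.275,-0.075,-0.3688,0,0.1111,0,0.055],
    [0.3375,-0.0838,-0.38,0,0.1111,0,0.055],
    [0.4,-0.0925,-0.39,0,0.1111,0,0.055],
    [0.4625,-0.1013,-0.4013,0,0.1111,0,0.055],
    [0.525,-0.11,-0.4125,0,0.1111,0,0.055],
    [0.5875,-0.1188,-0.4238,0,0.1111,0,0.055],
    [0.6613,-0.127,-0.44,0,0.1111,0,0.055],
    [0.6613,-0.127,-0.44,0,0.1111,0,0.055],
    [0.6613,-0.127,-0.44,0,0.1111,0,0.055],
    [0.6613,-0.127,-0.44,0,0.1111,0,0.055]
  ]
}}

```text
time: 31.1
ee_pos: [520.1, 234.5, 249.2]
ee_rot: [0.0, 0.707, 0.707, -0.001]
contact_force: [0.8, -0.9, -0.1]
width: 64.1
gripper_force: 27.8
```

Run:
```python
from h import *
s,r=tool();print(s["ee_pos"],s["width"])
vision.snapshot("wrist"); p=vision.camera_params("wrist")
for k in models.trace("wrist","cookie_a")[:3]: print(k["score"],np.round(k["box"]),"held",rect(p,k["pixels"],s["ee_pos"][2]+12),"lying",rect(p,k["pixels"],22))
for z in (60,24): target(520.3,295.8,z,90.6,-10)
```

```text
[520.11203747 234.48346207 249.17925104] 64.09204290395854
0.58 [191. 188. 318. 298.] held [520.8 231.6  63.4  66.3 -90. ] lying [520.8 102.5 178.1 186.1 -90. ]
0.57 [232.  86. 284. 142.] held [520.8 300.6  23.4  23.8  -0. ] lying [520.8 296.1  65.7  66.7  -0. ]
0.17 [248. 177. 278. 195.] held [523.8 266.3   6.5  14.8  83.4] lying [529.5 199.7  18.3  41.5  83.4]
(520.3, 295.8, 60) -> [0.0626, -0.0004, 0.1895] [-0.0, -9.9, -0.7]
(520.3, 295.8, 24) -> [0.0626, -0.0004, 0.2255] [-0.0, -9.9, -0.7]
```

Converted, 0.21 m is 0.2625, 0.2 m is 0.25, -10 degrees is -0.1111.

{"api": "arm_command", "payload": {
  "plan": [
    [0.0375,0,0.0375,0,-0.0556,-0.0056,0.055],
    [0.08,0,0.075,0,-0.1111,-0.0056,0.055],
    [0.08,0,0.125,0,-0.1111,-0.0056,0.055],
    [0.08,0,0.175,0,-0.1111,-0.0056,0.055],
    [0.08,0,0.225,0,-0.1111,-0.0056,0.055],
    [0.08,0,0.25,0,-0.1111,-0.0056,0.055],
    [0.08,0,0.2625,0,-0.1111,-0.0056,0.055],
    [0.08,0,0.2625,0,-0.1111,-0.0056,0.055],
    [0.08,0,0.2625,0,-0.1111,-0.0056,0.055]
  ]
}}

```text
time: 32.1
ee_pos: [522.0, 298.3, 41.6]
ee_rot: [0.062, 0.702, 0.707, -0.06]
contact_force: [0.2, 0.9, -0.3]
width: 64.0
gripper_force: 27.9
```

Run:
```python
from h import *
s,r=tool();print(s["ee_pos"])
for z in (30,25,22.5): target(520.4,298.7,z,90.6,-10)
```

```text
[521.95738555 298.32973708  41.64347279]
(520.4, 298.7, 30) -> [0.0024, -0.0016, 0.0114] [0.1, -0.1, -0.2]
(520.4, 298.7, 25) -> [0.0032, -0.0016, 0.0163] [0.1, -0.1, -0.2]
(520.4, 298.7, 22.5) -> [0.0037, -0.0016, 0.0188] [0.1, -0.1, -0.2]
```

Converted, 0.0155 m is 0.0194, 0.0114 m is 0.0143.

{"api": "arm_command", "payload": {
  "plan": [
    [0.0019,-0.0015,0.0075,0,0,0,0.055],
    [0.003,-0.0015,0.0143,0,0,0,0.055],
    [0.0039,-0.0015,0.0194,0,0,0,0.055],
    [0.0039,-0.0015,0.0194,0,0,0,0.055],
    [0.0039,-0.0015,0.0194,0,0,0,0.055]
  ]
}}

```text
time: 32.6
ee_pos: [519.4, 299.0, 24.1]
ee_rot: [0.062, 0.701, 0.707, -0.061]
contact_force: [-0.5, 0.7, -0.7]
width: 64.4
gripper_force: 27.9
```

Run:
```python
from h import *
s,r=tool();print(s["ee_pos"],s["contact_force"])
target(520.4,298.7,22.5,90.6,-10)
```

```text
[519.35753645 298.95160419  24.12982902] [-0.47125015  0.71276225 -0.68820526]
(520.4, 298.7, 22.5) -> [0.0, 0.001, 0.0017] [-0.0, 0.0, -0.1]
```

Converted, 0.0018 m is 0.0023, 0.0016 m is 0.002.

{"api": "arm_command", "payload": {
  "plan": [
    [0,0.001,0.001,0,0,0,0.055],
    [0,0.001,0.002,0,0,0,0.055],
    [0,0.001,0.0023,0,0,0,0.055],
    [0,0.001,0.0023,0,0,0,0.055]
  ]
}}

```text
time: 33.0
ee_pos: [520.3, 298.6, 22.5]
ee_rot: [0.062, 0.702, 0.707, -0.061]
contact_force: [0.5, 0.6, -0.9]
width: 64.2
gripper_force: 27.9
```

Converted, 0.0012 m is 0.0015, 0.0007 m is 0.0009.

{"api": "arm_command", "payload": {
  "plan": [
    [0.0001,0,0.0009,0,0,0,0.055],
    [0.0003,0,0.0015,0,0,0,0.055],
    [0.0003,0,0.0015,0,0,0,0.055]
  ]
}}

```text
time: 33.3
ee_pos: [520.4, 298.7, 22.1]
ee_rot: [0.062, 0.702, 0.707, -0.061]
contact_force: [-1.9, -0.1, 4.0]
width: 64.3
gripper_force: 28.2
```

Converted, -0.22 m is -0.275, -0.19 m is -0.2375, 10 degrees is 0.1111.

{"api": "arm_command", "payload": {
  "plan": [
    [0,0,0,0,0,0,0.066],
    [0,0,0,0,0,0,0.069],
    [0,0,0,0,0,0,0.074],
    [0,0,0,0,0,0,0.074],
    [-0.0025,0,-0.0125,0,0,0,0.074],
    [-0.0088,0,-0.05,0,0,0,0.076],
    [-0.0188,0,-0.1125,0,0,0,0.08],
    [-0.03,0,-0.175,0,0.0556,0,0.08],
    [-0.075,0,-0.2375,0,0.1111,0,0.08],
    [-0.125,0,-0.275,0,0.1111,0,0.08],
    [-0.125,0,-0.275,0,0.1111,0,0.08],
    [-0.125,0,-0.275,0,0.1111,0,0.08],
    [-0.125,0,-0.275,0,0.1111,0,0.08]
  ]
}}

```text
time: 34.6
ee_pos: [520.1, 238.7, 253.9]
ee_rot: [-0.001, 0.704, 0.71, -0.001]
contact_force: [0.5, -0.5, -0.2]
width: 79.9
gripper_force: 0.0
```

Run:
```python
from h import *
s,r=tool();print(s["ee_pos"])
p,im=look("wrist",("cookie_a","tart"),(36,30))
papers("wrist")
# outline of the stack: edge of the upper disc
d=models.trace("wrist","cookie_a")[0]["pixels"]; ys,xs=np.nonzero(d)
for v in range(ys.min(),ys.max()+1,6):
    print(v,xs[ys==v].min(),xs[ys==v].max())
cv2.imwrite("pics/w14.png",im)
```

```text
[520.14873893 238.71102674 253.93909981]
cookie_a 0.71 [520.8 297.3  64.2  66.6 -89.4] centroid [520.  298.3] [229.0, 88.0, 283.0, 141.0]
cookie_a 0.35 [614.6  12.1  69.1  77.1  66.4] centroid [617.   10.5] [286.0, 287.0, 346.0, 330.0]
paper [  74   35   43   44 1126] [312.1 368.7  50.6  52.  -88. ]
paper [ 224   66   69   94 3805] [520.9 299.4  89.2 121.4   0.7]
paper [ 306  188   68   71 2311] [643.7 144.9 102.6 105.8  24. ]
89 254 259
95 238 273
101 235 279
107 233 283
113 231 284
119 232 284
125 233 284
131 236 280
137 239 275
143 253 266
```

Converted, -0.5 m is -0.625, -0.45 m is -0.5625.

{"api": "arm_command", "payload": {
  "plan": [
    [-0.0625,-0.025,-0.025,0,0,0,0.08],
    [-0.125,-0.05,-0.05,0,0,0,0.08],
    [-0.1875,-0.0625,-0.0625,0,0,0,0.08],
    [-0.25,-0.075,-0.0625,0,0,0,0.08],
    [-0.3125,-0.0875,-0.0625,0,0,0,0.08],
    [-0.375,-0.1,-0.0625,0,0,0,0.08],
    [-0.4375,-0.1125,-0.0625,0,0,0,0.08],
    [-0.5,-0.125,-0.0625,0,0,0,0.08],
    [-0.5625,-0.15,-0.0625,0,0,0,0.08],
    [-0.625,-0.175,-0.0625,0,0,0,0.08],
    [-0.625,-0.175,-0.0625,0,0,0,0.08],
    [-0.625,-0.175,-0.0625,0,0,0,0.08]
  ]
}}

```text
time: 36.05
ee_pos: [383.6, -265.5, 303.8]
ee_rot: [-0.001, 0.706, 0.708, -0.001]
contact_force: [-0.5, 0.3, 0.1]
width: 80.0
gripper_force: 0.0
```

Run:
```python
from h import *
s,r=tool();print(s["ee_pos"])
p,im=look("top",("slice","croissant","cookie_a","bundt","tart","bombe"),(46,32,38,52,42,22))
papers("top")
```

```text
[ 383.55589264 -265.47279178  303.81130119]
slice 0.68 [507.1 -18.4  68.5 100.2  -1.3] centroid [506.6 -18.3] [226.0, 203.0, 268.0, 232.0]
croissant 0.58 [5.192e+02 1.492e+02 6.320e+01 1.311e+02 2.000e-01] centroid [522.5 149.6] [155.0, 199.0, 205.0, 227.0]
cookie_a 0.86 [521.3 297.   63.8  66.7 -89.5] centroid [520.7 297.2] [106.0, 204.0, 134.0, 225.0]
bundt 0.91 [618.9 -17.3  97.2  98.4  -1.3] centroid [618.7 -17.8] [225.0, 154.0, 263.0, 192.0]
tart 0.88 [640.8 301.  101.6 103.1 -89. ] centroid [640.6 301.8] [97.0, 145.0, 135.0, 187.0]
tart 0.42 [544.4 141.9 130.2 151.  -88.6] centroid [559.  136.7] [156.0, 142.0, 209.0, 235.0]
bombe 0.96 [636.3 147.2 123.3 126.3  45. ] centroid [636.8 147.2] [153.0, 142.0, 206.0, 192.0]
paper [    0    38    75   209 12116] [719.8 512.7 177.5 542.5  90. ]
paper [ 176   77   90   48 1045] [811.4  43.1 121.7 229.    0. ]
paper [ 159  145   43   41 1130] [643.6 152.  102.  102.1  74.7]
paper [  95  196   50   37 1091] [522.3 299.9  90.4 123.2   1.1]
paper [ 190  362  118   22 2030] [129.5 -15.3  48.4 282.6  -0. ]
```

```bash
python3 -c "
from cell import job; print(job.hand_in())"
```

```text
the job is handed in; nothing more can be done
None
```

I handed the job in at about 36 s: the slice, the croissant and the two stacked cookies are each on their papers, within about 3 mm of centre in the last camera measurements, and the three cakes read where they stood at the start.

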